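Shut off the clamp air at the bench valve box

TASK

Shut off the air to the pallet clamp: with the fingertips, push the aluminium cover of the grey valve box aside as far as it goes, keeping it down in its guides, then push the handle that ends in a round disc until that valve is fully shut (the handle a quarter turn from the line of its pipe, at its stop). Leave the cover open, and do not turn the plain straight handle beside it or disturb the loose things on the bench.

Things in the scene. Friction and masses are not known exactly. Their poses are not given: they have to be found in the camera images.
- box: Grey sheet-metal valve box fixed to the bench, 192 (its x) by 516 (its y) by 100 mm high, walls 4 mm. Origin: centre of its underside, on the bench. Half y > 0 is open on top and holds two valves; half y < 0 is decked over just below the cover's level. A gauge and two couplers stick out 36 mm from the front (-x) wall at y < 0, two pipes 46 mm from the back, mounting feet 29 mm from the ends.
- opening (a point): Centre of the opening over the valves, (0, 127, 90) mm in the box's frame, axes as the box's: opening from -80 to 80 mm in x, 0 to 254 mm in y. Under the two handles are pipes and brass valve bodies, at most 44 mm above the bench, and the two stems.
- cover_stop (a point): Where the cover's origin lies when it is wide open: (0, -129, 90) mm in the box's frame, axes as the box's. The cover slides along the box's y on ledges 90 mm above the bench, guided by the front and back walls (1.5 mm play each side) and stopped by the end walls (inner faces at y = -254 and +254 mm); all walls reach 100 mm above the bench.
- cover: Loose aluminium plate on the ledges over the opening, 181 (its x) by 250 (y) by 4 mm, about 0.55 kg, held down only by its weight; a few newtons slide it. Origin: centre of its underside; axes as the box's. Starts closed or nearly so (origin at y = 110 to 128 mm in the box's frame); opens towards the box's -y, to cover_stop.
- push_strip (a point): Centre of the upright strip across the middle of the cover, 17 mm above the cover's origin, axes as the cover's. Strip 120 mm long (along x), 4 mm thick (y from -2 to 2 mm), its top 30 mm and the plate's top 4 mm above the cover's origin. Its +y side is clear; on its -y side is a foot 19 mm wide, 3 mm high, with screw heads.
- marked_handle (a joint): Angle of the marked handle, rad: 0 = open, the handle points along its pipe to the box's -x; grows clockwise seen from above; 1.571 = shut, the handle points to the box's +y, at its stop. Starts between 0 and 0.2. Stays where it is left; about 0.2 N m turns it.
- marked_stem (a point): Pivot (vertical axis) of the marked handle, at the handle's mid-height, 69 mm above the bench; axes as the box's. In the box's frame x = 30 mm and y = either 66 or 170 mm; the plain handle's pivot is at the other place.
- marked_end (a point): Centre of the round disc at the end of the marked handle, 50 mm from the pivot, mid-height 69 mm above the bench (the point turns with the handle, the handle lies along its -x). Bare steel disc 32 mm across on a bar 14 mm wide, hub 24 mm across; all 12 mm thick, from 63 to 75 mm above the bench, 15 mm below the cover. Nothing but the pipe lies below it.
- plain_handle (a joint): Angle of the other handle, same sense: 0 = open, 1.571 = shut. Starts between 0 and 0.2 and is to be left alone.
- plain_end (a point): Point on the other, plain straight handle 50 mm from its pivot, mid-height (69 mm above the bench). Bare steel bar 14 mm wide, 64 mm long from the pivot, square end without a disc, 12 mm thick.
- bush: Bystander: flanged bronze bush standing near the front of the box, 42 mm across (flange 54 mm), 40 mm high. Origin: centre of underside.
- dowel: Bystander: stainless locating dowel standing upright near the front of the box, 22 mm across, 55 mm high. Origin: centre of underside.
- clamp: Bystander: matte black pallet strap clamp behind the box, 34 by 120 by 58 mm high. Origin: centre of underside.
- spanner: Bystander: steel spanner 170 mm long lying behind the box. Origin: middle of its length, underside.
- mallet: Bystander: hammer 280 mm long lying to the left of the box. Origin: middle, underside.
- oil: Bystander: white oil bottle 60 mm across, 160 mm high, left of the box. Origin: centre of underside.
- collar: Bystander: dark steel collar 64 mm across, 18 mm high, right of the box near the hand press. Origin: centre of underside.

How it is judged:
By the outcome, as a careful person would: the job done as asked, in the order asked, and still so for the second after the job is handed in, with the robot touching nothing.
It also fails if it takes over 48 s, if anything falls off the work surface, if the arm or the gripper's body presses on something with over 40 N, if the wrist force passes 120 N, or if a joint passes its speed limit or range.

ROBOT

A 6-joint arm with a two-finger parallel gripper is mounted at the origin on the work surface. World frame = base frame: x ahead of the robot, y to its left, z up, the work surface at z = 0. Lengths are in m, angles in rad, forces in N, time in s.
With the tool pointing down it reaches from about 0.25 to 0.775 m from the base axis. Payload 4 kg.
Tool frame: the origin (TCP) lies midway between the tips of the shut fingers; the grasp point (between the pads) lies 19 mm behind it (robot.tcp_to_grasp is the distance from the TCP to the grasp point, in m); x points along the fingers, y is the direction in which the jaws open and shut, and the axes are right-handed (so a half turn about x gives the same grasp; the last joint's range is limited). The gripper opens to 94 mm and grips with 3 to 60 N. Pads are 16 mm wide; open, the fingers measure 119 mm over their backs; the gripper's body (75 mm by 177 mm) begins 78 mm behind the grasp point.
Start: joints at [-1.421, 0.087, 1.371, -0, 1.684, -0.103], TCP at [0.138, -0.533, 0.206] pointing down, gripper open.
Joint ranges: [-3.1, 3.1], [-0.76, 2.03], [0.27, 2.55], [-1.08, 4.22], [0.17, 2.65], [-2.57, 2.57]. Speed limits (rad/s): [2.79, 2.79, 3.14, 3.14, 3.14, 3.14].

INTERFACE

Orientations are given as [roll, pitch, yaw] about the fixed x, y, z axes, in that order (R = Rz(yaw) Ry(pitch) Rx(roll)).
In Python, from bench import robot gives the robot as it stands.
- The arm moves only by the tool send_rows, never from a script. Its argument "increments" is a list of rows, each a list of 5 numbers: the opening, from -1 (shut) to 1 (fully open), so that 0 is half open, then the shift along the tool's x, y, z in m, then the turn about the tool's x in rad. In form: [[hand, tx, ty, tz, roll], ...]. A call has 1 to 5 rows; each row is the pose to reach, as a shift and turn from the pose commanded when the call began, along the tool's axes at that moment; what a row does not reach only later rows make up. A row lasts 1/12 s, in which the tool goes at most 41.7 mm and 7.16 degrees, less where a joint would pass 70% of its speed; a pose out of reach is approached as far as the arm can. A call with a gripper value outside its range is refused whole. The fingers move at their own pace and stop on an object; the grip force is fixed at half the most. Time passes only in rows, so rows that repeat a pose let the fingers close. It gives the time, the measured TCP pose, the force and the opening at its end, in the units of the state.
- robot.get_obs(): the state, without advancing time (a new reading comes with each control period).
- robot.snapshot(name): name is "scene" or "top" or "wrist"; returns a dict with "image" (420x560x3 uint8, red, green, blue), "intrinsics" (3x3 intrinsics, pixels), "k1" (the pictures are not rectified: a ray, as slopes to the right and down, at radius r is drawn at 1 + k1 r^2 times it, then the intrinsics apply), "world_from_camera" (4x4, takes a point from camera to world coordinates). Camera axes: x right, y down, z forward; pixel columns grow to the right and rows downward; lengths in m; the calibration is good to about 2 mm. A picture is of the moment at which its call begins. There is no depth.
- robot.close_job(): hands the job in, once; it reports no verdict.
The state is a dict: "time": time; "joint_positions": joint angles; "qvel": joint speeds; "joint_torque": joint torques, N m; "tool_pos": TCP position; "ee_rot": TCP orientation; "wrist_force": force on the tool from outside, world axes, zero at the start; "wrist_torque": the same for the moment, N m; "width": finger opening in m.
Only numpy, scipy, OpenCV 4.12 (cv2) and the standard library are available. Lean on these libraries where they do the work, as an engineer would, in place of code of your own. Each camera call takes 0.05 s, during which the arm holds its last target.

## Working session

There is one attempt and no reset: what is moved stays moved. The work goes in short steps, Python scripts to look and compute and a tool call to move; the robot and the scene stay as the last step left them, time stands still between calls to the robot, and variables do not carry over. Pictures are saved under pics/ and viewed, and the job is handed in when it is done.

Besides the shell and the picture viewer there is one more tool, called after "Call:" by a JSON object that holds its "api" and its "payload". send_rows: Moves the arm, as the interface text tells. Its arguments: {"type":"object","properties":{"increments":{"type":"array"}},"required":["increments"]}

```bash
mkdir -p pics; ls; cat > h.py <<'E'
import numpy as np, cv2
from bench import robot
def snap(n,f):
    s=robot.snapshot(n); cv2.imwrite('pics/'+f,cv2.cvtColor(s['image'],cv2.COLOR_RGB2BGR)); 
    np.savez('pics/'+f[:-4]+'.npz',image=s['image'],K=s['intrinsics'],k1=s['k1'],T=s['world_from_camera']); return s
def load(f):
    return dict(np.load('pics/'+f+'.npz'))
def ray(s,u,v):
    K=s['K'];k1=float(s['k1'])
    d=np.array([(u-K[0,2])/K[0,0],(v-K[1,2])/K[1,1]]);p=d.copy()
    for _ in range(30): p=d/(1+k1*(p@p))
    T=s['T'];return T[:3,3],T[:3,:3]@np.array([p[0],p[1],1.])
def plane(s,u,v,z):
    o,d=ray(s,u,v);return o+d*(z-o[2])/d[2]
def proj(s,P):
    T=s['T'];q=T[:3,:3].T@(np.asarray(P)-T[:3,3]);p=q[:2]/q[2];p=p*(1+float(s['k1'])*(p@p))
    K=s['K'];return np.array([K[0,0]*p[0]+K[0,2],K[1,1]*p[1]+K[1,2]])
E
python3 - <<'E'
from h import *
print(robot.get_obs())
for n in ['scene','top','wrist']:
    s=snap(n,n+'0.png'); print(n,s['intrinsics'],s['k1'],np.round(s['world_from_camera'],3))
E
```

```text
pics
{'time': 0.0, 'joint_positions': array([-1.42108445e+00,  8.79447450e-02,  1.37226463e+00, -3.18788366e-05,
        1.68356082e+00, -1.03093029e-01]), 'qvel': array([-4.93989300e-04, -8.81568895e-04, -3.30983413e-04,  7.86638738e-05,
        1.16945347e-03, -4.90537904e-04]), 'joint_torque': array([ 1.55384769e-03, -3.40181172e+01, -3.02421856e+01,  7.20772287e-02,
        3.29049351e-02, -1.67552389e-04]), 'tool_pos': array([ 0.13747309, -0.53197929,  0.2043045 ]), 'ee_rot': array([-1.65934002,  1.56861855,  1.73505399]), 'wrist_force': array([-0.15990262,  0.48934134,  0.06275514]), 'wrist_torque': array([-0.05763579, -0.00419806, -0.0187139 ]), 'width': 0.09400125265527995}
scene [[456.24660327   0.         283.41837665]
 [  0.         456.24660327 211.24912526]
 [  0.           0.           1.        ]] -0.0004287718214550869 [[-0.845  0.369 -0.387  1.137]
 [ 0.535  0.563 -0.631  0.945]
 [-0.015 -0.74  -0.673  1.036]
 [ 0.     0.     0.     1.   ]]
top [[451.4916769    0.         278.02968583]
 [  0.         451.4916769  210.56845487]
 [  0.           0.           1.        ]] -0.02020352987886062 [[ 0.004 -0.997  0.077  0.5  ]
 [-1.    -0.005 -0.003  0.02 ]
 [ 0.004 -0.077 -0.997  1.287]
 [ 0.     0.     0.     1.   ]]
wrist [[296.26011819   0.         278.19417315]
 [  0.         296.26011819 205.65991138]
 [  0.           0.           1.        ]] -0.018778606038334082 [[ 0.25  -0.936 -0.247  0.209]
 [-0.968 -0.242 -0.062 -0.514]
 [-0.002  0.255 -0.967  0.383]
 [ 0.     0.     0.     1.   ]]
```

View pics/top0.png

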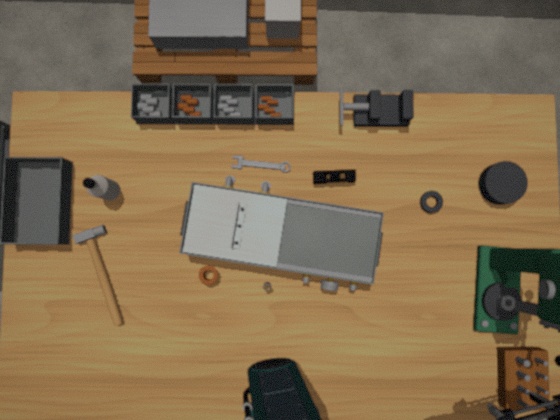

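View pics/scene0.png

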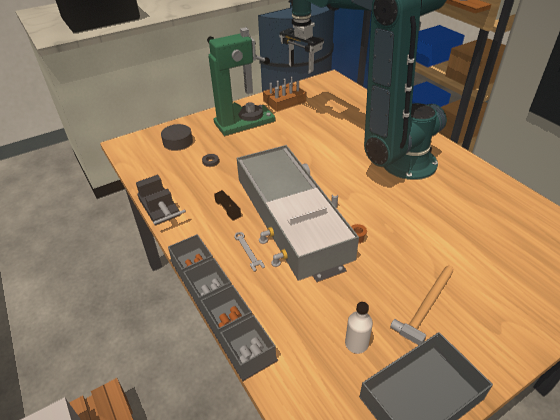

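The top view shows the box around (185–382, 183–285) px, with the bright cover on its left half and the strip near x≈239. I'll zoom in.

```bash
python3 - <<'E'
from h import *
s=load('top0'); im=s['image'][165:305,165:400][:,:,::-1]
im=cv2.resize(im,None,fx=3.4,fy=3.4,interpolation=cv2.INTER_CUBIC); cv2.imwrite('pics/topz.png',im)
g=cv2.cvtColor(s['image'],cv2.COLOR_RGB2HSV)
m=((g[...,1]<40)&(g[...,2]>85)).astype(np.uint8); m[:175]=0;m[295:]=0;m[:,:170]=0;m[:,395:]=0
m=cv2.morphologyEx(m,cv2.MORPH_OPEN,np.ones((9,9)))
c=max(cv2.findContours(m,0,2)[0],key=cv2.contourArea); r=cv2.minAreaRect(c); b=cv2.boxPoints(r);print(r,b)
P=np.array([plane(s,*p,.1) for p in b]);print(P, [np.linalg.norm(P[i]-P[i-1]) for i in range(4)])
E
```

```text
((282.2533874511719, 232.77081298828125), (192.93911743164062, 72.2988052368164), 9.211027145385742) [[181.24129 253.0121 ]
 [192.81422 181.64554]
 [383.2655  212.52953]
 [371.69257 283.8961 ]]
[[ 0.47915885  0.26887398  0.1       ]
 [ 0.66761392  0.2420555   0.1       ]
 [ 0.58784982 -0.26200911  0.1       ]
 [ 0.40097324 -0.22932175  0.1       ]] [np.float64(0.5042935431259845), np.float64(0.19035373153588422), np.float64(0.5103365993700038), np.float64(0.18971378665278013)]
```

View pics/topz.png

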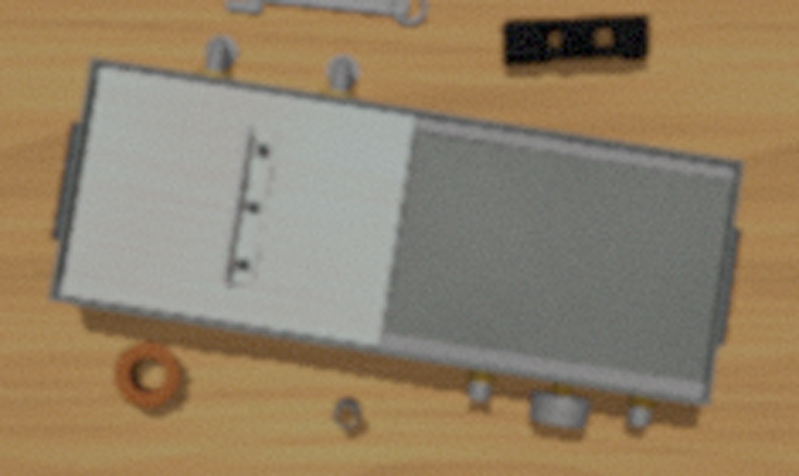

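The zoom shows the outer top corners of the box at about (95,62), (741,162), (706,403) and (53,299). The strip runs from (251,130) to (231,285), and the foot with its screws lies to its right, on the -y side.

```bash
cat >> h.py <<'E'
def fit(P):  # P: world xy of corners (+x,+y),(+x,-y),(-x,-y),(-x,+y)
    B=np.array([[96,258],[96,-258],[-96,-258],[-96,258]])/1000.
    P=np.asarray(P)[:,:2];pc=P.mean(0);H=B.T@(P-pc)
    a=np.arctan2(H[0,1]-H[1,0],H[0,0]+H[1,1]);R=np.array([[np.cos(a),-np.sin(a)],[np.sin(a),np.cos(a)]])
    return pc,a,P-(pc+B@R.T)
E
python3 - <<'E'
from h import *
s=load('top0'); z=lambda u,v:(165+(u+.5)/3.4-.5,165+(v+.5)/3.4-.5)
P=[plane(s,*z(*q),.1) for q in [(95,62),(741,162),(706,403),(53,299)]]
pc,a,e=fit(P);print(pc,np.degrees(a),e*1000)
R=np.array([[np.cos(a),-np.sin(a)],[np.sin(a),np.cos(a)]])
for q,h in [((251,130),.12),((231,285),.12),((415,115),.094),((380,345),.094)]:
    p=plane(s,*z(*q),h)[:2];print(p,(p-pc)@R*1000)
for n,h in [((148,376),.04),((348,415),.055)]: 
    p=plane(s,*z(*n),h)[:2];print(p,(p-pc)@R*1000)
for y in [66,170]: print(pc+R@[.03,y/1000])
E
```

```text
[0.53396612 0.00574647] -8.702617331733759 [[-3.58936379 -3.65958873]
 [-1.35883607  3.58499839]
 [ 2.80540271  3.84295766]
 [ 2.14279714 -3.76836732]]
[0.60977478 0.11872981] [ 57.84081554 123.15285661]
[0.49180445 0.13259695] [-60.8694949  119.01073305]
[ 0.62456434 -0.00700289] [91.4842168   1.10547589]
[0.44593035 0.01952196] [-89.10652566   0.2965513 ]
[0.41777688 0.2063911 ] [-145.21028623  180.75447037]
[0.38871445 0.04469655] [-149.47276152   16.52419984]
[0.57360692 0.06644744]
[0.58934275 0.16925008]
```

View pics/wrist0.png

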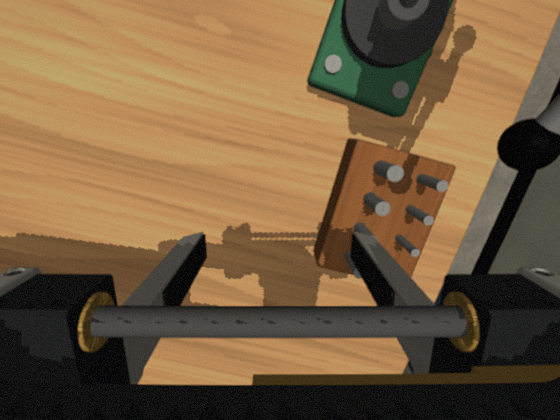

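```bash
cat >> h.py <<'E'
from scipy.spatial.transform import Rotation as Ro
PC=np.array([0.53397,0.00575]);A=np.radians(-8.70)
def w(x,y): return PC+np.array([[np.cos(A),-np.sin(A)],[np.sin(A),np.cos(A)]])@(np.array([x,y])/1000)
def b(p): return (np.asarray(p)[:2]-PC)@np.array([[np.cos(A),-np.sin(A)],[np.sin(A),np.cos(A)]])*1000
def goto(x,y,z,o=None,yaw=None):
    """box mm target -> tool-frame shift from present"""
    o=o or robot.get_obs();R=Ro.from_euler('xyz',o['ee_rot']).as_matrix()
    d=np.r_[w(x,y),z/1000]-o['tool_pos'];t=R.T@d
    print('t',o['time'],'tcp box',np.round(b(o['tool_pos']),1),np.round(o['tool_pos'],4),'F',np.round(o['wrist_force'],1),'w',o['width'])
    print(' R',np.round(R,3).tolist(),'shift',np.round(t,4))
    yb=np.degrees(np.arctan2(R[1,1],R[0,1]));print(' tool y azimuth',yb,'box x az',np.degrees(A))
    return t
E
python3 - <<'E'
from h import *
goto(0,150,200)
E
```

```text
t 0.15 tcp box [-310.6 -591.7] [ 0.1375 -0.5321  0.2046] F [-0.1 -0.7  0.7] w 0.09420583995366219
 R [[-0.0, 0.25, -0.968], [0.002, -0.968, -0.25], [-1.0, -0.002, -0.0]] shift [ 0.0056 -0.5595 -0.5774]
 tool y azimuth -75.51686931422284 box x az -8.7
```

Call:
{"api": "send_rows", "payload": {"increments": [[0.6,-0.01,-0.035,-0.015,-0.12],[0.6,-0.02,-0.07,-0.03,-0.24],[0.6,-0.03,-0.105,-0.045,-0.36],[0.6,-0.035,-0.14,-0.06,-0.48],[0.6,-0.04,-0.175,-0.075,-0.6]]}}

```text
time: 0.57
tool_pos: [0.1664, -0.3426, 0.2455]
ee_rot: [2.893, 1.571, 0.61]
wrist_force: [0.4, 0.4, 1.9]
width: 0.0751
```

```bash
python3 -c "
from h import *
goto(0,155,240)"
```

```text
t 0.5667 tcp box [-310.6 -400. ] [ 0.1664 -0.3426  0.2455] F [0.4 0.4 1.9] w 0.0750670731944932
 R [[0.0, 0.757, -0.654], [0.0, -0.654, -0.757], [-1.0, 0.0, -0.0]] shift [ 0.0057 -0.0321 -0.6352]
 tool y azimuth -40.832801203678606 box x az -8.7
```

Call:
{"api": "send_rows", "payload": {"increments": [[0.6,0,0,-0.04,-0.11],[0.6,0,0,-0.08,-0.22],[0.6,0,0,-0.12,-0.33],[0.6,0,0,-0.16,-0.44],[0.6,0,0,-0.2,-0.55]]}}

```text
time: 0.98
tool_pos: [0.2985, -0.192, 0.2455]
ee_rot: [0.912, 1.57, -0.822]
wrist_force: [1.5, -0.7, -0.1]
width: 0.075
```

```bash
python3 -c "
from h import *
goto(0,155,240)"
```

```text
t 0.9833 tcp box [-202.8 -231. ] [ 0.2985 -0.192   0.2455] F [ 1.5 -0.7 -0.1] w 0.07504241861549409
 R [[0.001, 0.987, -0.163], [-0.001, -0.163, -0.987], [-1.0, 0.001, 0.001]] shift [ 0.0054  0.1984 -0.3884]
 tool y azimuth -9.360180019907366 box x az -8.7
```

Call:
{"api": "send_rows", "payload": {"increments": [[0.6,0,0.018,-0.036,0],[0.6,0,0.036,-0.072,0],[0.6,0,0.054,-0.108,0],[0.6,0,0.072,-0.144,0],[0.6,0,0.09,-0.18,-0.01]]}}

```text
time: 1.4
tool_pos: [0.4174, -0.0292, 0.2454]
ee_rot: [0.921, 1.57, -0.807]
wrist_force: [-0.1, -1.0, 0.8]
width: 0.0753
```

Call:
{"api": "send_rows", "payload": {"increments": [[0.6,0,0.018,-0.036,0],[0.6,0,0.036,-0.072,0],[0.6,0,0.054,-0.108,0],[0.6,0,0.072,-0.144,0],[0.6,0,0.09,-0.18,0]]}}

```text
time: 1.82
tool_pos: [0.5346, 0.1343, 0.245]
ee_rot: [-0.734, 1.57, -2.462]
wrist_force: [0.3, -0.4, 0.1]
width: 0.0752
```

```bash
python3 -c "
from h import *
goto(0,155,240)
snap('wrist','w1.png')"
```

```text
t 1.8167 tcp box [-18.8 127.2] [0.5346 0.1343 0.245 ] F [ 0.3 -0.4  0.1] w 0.07521094514862513
 R [[-0.0, 0.988, -0.157], [-0.0, -0.157, -0.988], [-1.0, -0.0, 0.0]] shift [ 0.005   0.0187 -0.0279]
 tool y azimuth -9.017203077520396 box x az -8.7
```

View pics/w1.png

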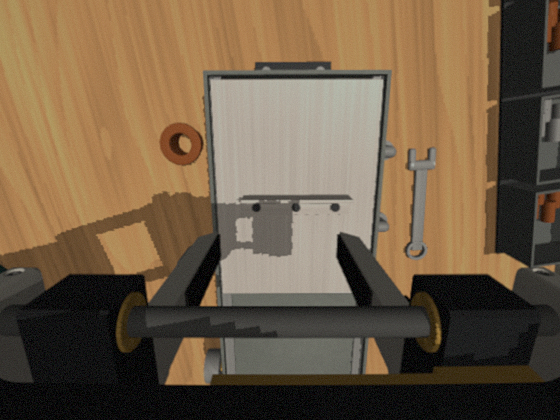

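The wrist view shows the far (+y) end wall with its top outer corners at (204,73) and (390,72). The strip's top edge runs from (241,197) to (351,196), with the foot and screws below it (-y side). The cover's -y edge is at row ≈292.

```bash
python3 - <<'E'
from h import *
s=load('w1')
im=cv2.resize(s['image'][50:310,190:410][:,:,::-1],None,fx=2.3,fy=2.3,interpolation=cv2.INTER_CUBIC);cv2.imwrite('pics/w1z.png',im)
for q,h in [((204,72.5),.1),((390,72),.1),((210,78.5),.1),((385,77.5),.1),((240,196),.12),((352,195.5),.12),((223,292),.094),((370,293),.094)]:
    p=plane(s,*q,h);print(q,p[:2],b(p))
E
```

```text
(204, 72.5) [0.4802748  0.27264028] [-93.44742334 255.69742544]
(390, 72) [0.66662617 0.24370976] [ 95.13582847 255.28744536]
(210, 78.5) [0.48509055 0.26609315] [-87.69675598 249.95406667]
(385, 77.5) [0.66121782 0.23926164] [ 90.46252606 250.07244257]
(240, 196) [0.49554769 0.14485258] [-59.02098506 131.69026116]
(352, 195.5) [0.61180274 0.12698282] [ 58.59941552 131.61094818]
(223, 292) [0.4468813 0.0221121] [-88.56159568   3.00073047]
(370, 293) [ 0.6281207 -0.0081128] [95.16428946  0.53802262]
```

View pics/w1z.png

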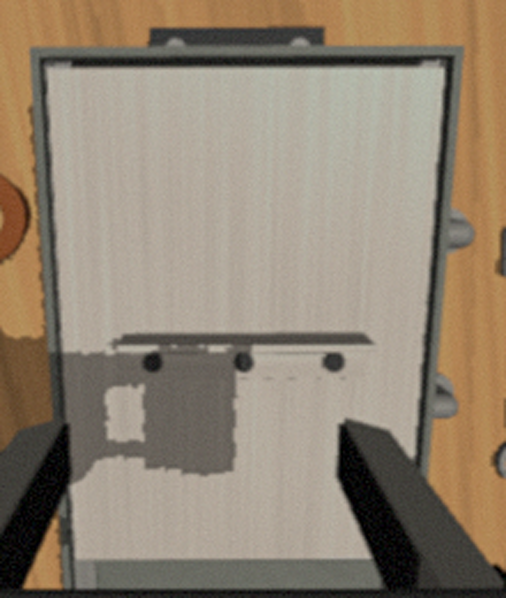

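```bash
python3 - <<'E'
from h import *
s=load('w1')
for q,h in [((239,199),.12),((353,199),.12),((243,194.8),.094),((349,194.8),.094)]:
    p=plane(s,*q,h);print(q,p[:2],b(p))
E
```

```text
(239, 199) [0.4938944  0.14183514] [-60.19884012 128.4574584 ]
(353, 199) [0.61248968 0.12304787] [ 59.87364812 127.82518194]
(243, 194.8) [0.49483485 0.14034667] [-59.04405802 127.1283709 ]
(349, 194.8) [0.61410879 0.12145419] [ 61.71519454 126.49474873]
```

Call:
{"api": "send_rows", "payload": {"increments": [[0.6,0,0.019,-0.021,-0.005],[0.6,0.03,0.019,-0.021,-0.005],[0.6,0.065,0.019,-0.021,-0.005],[0.6,0.1,0.019,-0.021,-0.005],[0.6,0.115,0.019,-0.021,-0.005]]}}

```text
time: 2.28
tool_pos: [0.553, 0.1495, 0.1242]
ee_rot: [-1.23, 1.561, -2.953]
wrist_force: [-0.5, -0.4, -1.0]
width: 0.0753
```

```bash
python3 -c "
from h import *
goto(0,148,105)
snap('wrist','w2.png')"
```

```text
t 2.2833 tcp box [ -3. 145.] [0.553  0.1495 0.1242] F [-0.5 -0.4 -1. ] w 0.07534525915750928
 R [[-0.009, 0.988, -0.152], [-0.002, -0.152, -0.988], [-1.0, -0.009, 0.003]] shift [ 0.0192  0.0031 -0.0031]
 tool y azimuth -8.74401405091503 box x az -8.7
```

View pics/w2.png

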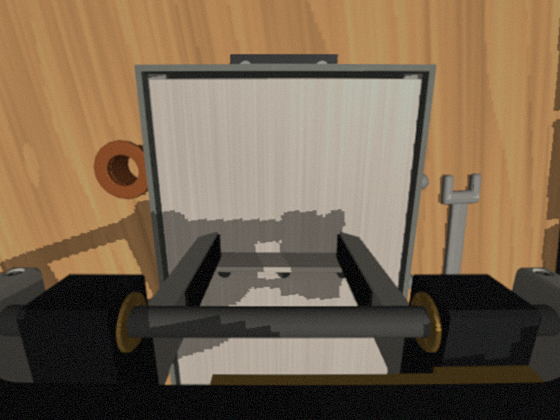

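```bash
python3 - <<'E'
from h import *
s=load('w2')
for x,y,z in [(-37,137,.124),(-37,153,.124),(37,137,.124),(-60,127.5,.12),(60,127.5,.12),(60,127.5,.094),(60,123.5,.12)]: print((x,y,z),proj(s,[*w(x,y),z]))
im=cv2.resize(s['image'][200:300,180:380][:,:,::-1],None,fx=4,fy=4,interpolation=cv2.INTER_CUBIC);cv2.imwrite('pics/w2z.png',im)
E
```

```text
(-37, 137, 0.124) [226.23225231 256.78761783]
(-37, 153, 0.124) [225.06371345 233.79095115]
(37, 137, 0.124) [339.42517719 257.14854024]
(-60, 127.5, 0.12) [194.11752529 267.02701322]
(60, 127.5, 0.12) [371.64813155 267.64678815]
(60, 127.5, 0.094) [361.56825411 251.91231264]
(60, 123.5, 0.12) [371.15916831 273.02121011]
```

View pics/w2z.png

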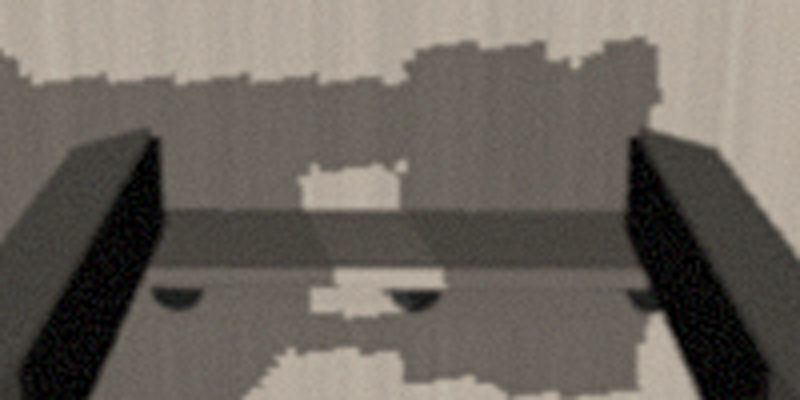

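Call:
{"api": "send_rows", "payload": {"increments": [[0.6,0.003,0,-0.002,0],[0.6,0.006,0,-0.002,0],[0.6,0.006,0,-0.002,0]]}}

```text
time: 2.58
tool_pos: [0.5572, 0.1522, 0.1259]
ee_rot: [1.878, 1.568, 0.154]
wrist_force: [0.1, 0.2, 0.6]
width: 0.0747
```

```bash
python3 -c "
from h import *
goto(0,136,105)"
```

```text
t 2.5833 tcp box [  0.9 148.2] [0.5572 0.1522 0.1259] F [0.1 0.2 0.6] w 0.0747444762895286
 R [[0.003, 0.988, -0.152], [0.0, -0.152, -0.988], [-1.0, 0.002, -0.001]] shift [ 0.0209 -0.0009  0.0123]
 tool y azimuth -8.76386768698647 box x az -8.7
```

Call:
{"api": "send_rows", "payload": {"increments": [[0.6,0.01,0,0,0],[0.6,0.021,0,0,0],[0.6,0.021,0,0,0],[0.6,0.021,0,0.006,0],[0.6,0.021,0,0.006,0]]}}

```text
time: 3.0
tool_pos: [0.5553, 0.1452, 0.1034]
ee_rot: [-0.29, 1.57, -2.014]
wrist_force: [-0.4, -1.3, -0.1]
width: 0.0753
```

```bash
python3 -c "
from h import *
goto(0,136,105)"
```

```text
t 3.0 tcp box [ -0. 141.] [0.5553 0.1452 0.1034] F [-0.4 -1.3 -0.1] w 0.07529816526265505
 R [[-0.0, 0.988, -0.153], [-0.001, -0.153, -0.988], [-1.0, -0.0, 0.001]] shift [-0.0016  0.      0.005 ]
 tool y azimuth -8.795678851190914 box x az -8.7
```

Call:
{"api": "send_rows", "payload": {"increments": [[0.6,0,0,0.004,0],[0.6,0,0,0.008,0],[0.6,0,0,0.014,0],[0.6,0,0,0.02,0],[0.6,0,0,0.028,0]]}}

```text
time: 3.42
tool_pos: [0.5514, 0.1188, 0.1039]
ee_rot: [2.652, 1.569, 0.929]
wrist_force: [0.5, 3.9, -0.1]
width: 0.075
```

```bash
python3 -c "
from h import *
goto(0,-119,105)"
```

```text
t 3.4167 tcp box [  0.2 114.4] [0.5514 0.1188 0.1039] F [ 0.5  3.9 -0.1] w 0.07504424607530742
 R [[0.001, 0.988, -0.152], [0.002, -0.152, -0.988], [-1.0, 0.001, -0.002]] shift [-1.500e-03 -1.000e-04  2.334e-01]
 tool y azimuth -8.726402922566137 box x az -8.7
```

Contact at about 4 N. I'll keep pushing straight along the box's -y.

Call:
{"api": "send_rows", "payload": {"increments": [[0.6,0,0,0.01,0],[0.6,0,0,0.02,0],[0.6,0,0,0.03,0],[0.6,0,0,0.04,0],[0.6,0,0,0.05,0]]}}

```text
time: 3.83
tool_pos: [0.5436, 0.0681, 0.1039]
ee_rot: [2.253, 1.57, 0.529]
wrist_force: [1.4, 4.8, 2.0]
width: 0.0752
```

Call:
{"api": "send_rows", "payload": {"increments": [[0.6,0,0,0.01,0],[0.6,0,0,0.02,0],[0.6,0,0,0.03,0],[0.6,0,0,0.04,0],[0.6,0,0,0.05,0]]}}

```text
time: 4.25
tool_pos: [0.5359, 0.0188, 0.1039]
ee_rot: [2.489, 1.57, 0.765]
wrist_force: [0.4, 5.3, 2.7]
width: 0.075
```

```bash
python3 -c "
from h import *
goto(0,-119,105)
snap('scene','s1.png')"
```

```text
t 4.25 tcp box [-0.1 13.2] [0.5359 0.0188 0.1039] F [0.4 5.3 2.7] w 0.07504692364225252
 R [[0.001, 0.988, -0.153], [0.001, -0.153, -0.988], [-1.0, 0.001, -0.001]] shift [-0.0012  0.0003  0.1322]
 tool y azimuth -8.778668205348808 box x az -8.7
```

View pics/s1.png

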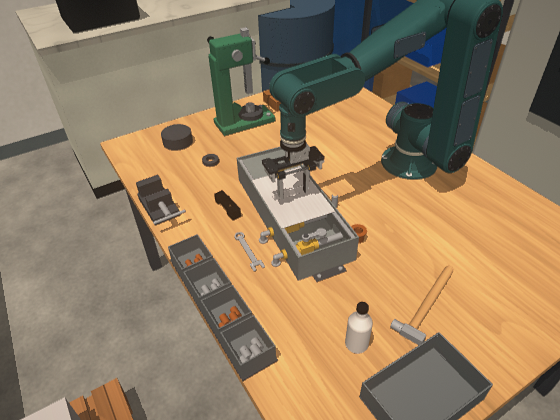

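The scene view shows the cover lying flat and half open, with the valves visible around (315,240).

Call:
{"api": "send_rows", "payload": {"increments": [[0.6,0,0,0.01,0],[0.6,0,0,0.02,0],[0.6,0,0,0.03,0],[0.6,0,0,0.04,0],[0.6,0,0,0.05,0]]}}

```text
time: 4.72
tool_pos: [0.528, -0.03, 0.1036]
ee_rot: [-2.894, 1.57, 1.666]
wrist_force: [0.2, 5.4, 3.0]
width: 0.0754
```

Call:
{"api": "send_rows", "payload": {"increments": [[0.6,0,0,0.01,0],[0.6,0,0,0.02,0],[0.6,0,0,0.03,0],[0.6,0,0,0.04,0],[0.6,0,0,0.05,0]]}}

```text
time: 5.13
tool_pos: [0.5203, -0.0793, 0.1036]
ee_rot: [-2.718, 1.569, 1.842]
wrist_force: [0.7, 6.0, 3.1]
width: 0.0754
```

Call:
{"api": "send_rows", "payload": {"increments": [[0.6,0,0,0.008,0],[0.6,0,0,0.014,0],[0.6,0,0,0.018,0],[0.6,0,0,0.022,0]]}}

```text
time: 5.47
tool_pos: [0.517, -0.1009, 0.1036]
ee_rot: [-2.679, 1.569, 1.881]
wrist_force: [1.4, 5.2, 3.4]
width: 0.0752
```

```bash
python3 -c "
from h import *
goto(0,-119,105)"
```

```text
t 5.4667 tcp box [  -0.6 -107.9] [ 0.517  -0.1009  0.1036] F [1.4 5.2 3.4] w 0.07523212652037478
 R [[-0.0, 0.988, -0.153], [0.001, -0.153, -0.988], [-1.0, -0.001, -0.001]] shift [-0.0014  0.0006  0.0111]
 tool y azimuth -8.778517007913576 box x az -8.7
```

Nearly at the stop, so I'll use small steps and watch the force.

Call:
{"api": "send_rows", "payload": {"increments": [[0.6,0,0,0.003,0],[0.6,0,0,0.006,0],[0.6,0,0,0.009,0]]}}

```text
time: 5.72
tool_pos: [0.5157, -0.1095, 0.1036]
ee_rot: [-2.692, 1.569, 1.868]
wrist_force: [1.9, 6.4, 3.3]
width: 0.0753
```

Call:
{"api": "send_rows", "payload": {"increments": [[0.6,0,0,0.001,0],[0.6,0,0,0.002,0]]}}

```text
time: 5.88
tool_pos: [0.5156, -0.1101, 0.1036]
ee_rot: [-2.99, 1.567, 1.57]
wrist_force: [1.2, 9.6, 4.5]
width: 0.0756
```

Call:
{"api": "send_rows", "payload": {"increments": [[0.6,0,0,0.001,0],[0.6,0,0,0.002,0]]}}

```text
time: 6.05
tool_pos: [0.5156, -0.1101, 0.1037]
ee_rot: [-3.073, 1.563, 1.487]
wrist_force: [1.0, 14.7, 4.0]
width: 0.0749
```

```bash
python3 -c "
from h import *
goto(0,-119,105)"
```

```text
t 6.05 tcp box [  -0.6 -117.3] [ 0.5156 -0.1101  0.1037] F [ 1.  14.7  4. ] w 0.07485208528754168
 R [[0.001, 0.988, -0.152], [0.008, -0.152, -0.988], [-1.0, -0.001, -0.008]] shift [-0.0013  0.0006  0.0017]
 tool y azimuth -8.721018528122949 box x az -8.7
```

Call:
{"api": "send_rows", "payload": {"increments": [[0.6,0,0,-0.006,0],[0.6,0,0,-0.012,0],[0.6,-0.02,0,-0.015,0],[0.6,-0.05,0,-0.025,0],[0.6,-0.08,0,-0.04,0]]}}

```text
time: 6.47
tool_pos: [0.5198, -0.0758, 0.1824]
ee_rot: [-1.009, 1.565, -2.735]
wrist_force: [1.1, -0.4, 0.7]
width: 0.0752
```

Call:
{"api": "send_rows", "payload": {"increments": [[0.6,-0.02,0,-0.03,0],[0.6,-0.04,0,-0.06,0],[0.6,-0.05,0,-0.09,0],[0.6,-0.05,0,-0.12,0],[0.6,-0.05,0,-0.15,0]]}}

```text
time: 6.88
tool_pos: [0.5448, 0.0739, 0.2344]
ee_rot: [0.698, 1.567, -1.028]
wrist_force: [0.9, 0.4, 0.1]
width: 0.0755
```

```bash
python3 -c "
from h import *
goto(0,66,240)
snap('wrist','w3.png');snap('top','t3.png')"
```

```text
t 6.8833 tcp box [ 0.4 69. ] [0.5448 0.0739 0.2344] F [0.9 0.4 0.1] w 0.07549401472953794
 R [[0.002, 0.988, -0.154], [-0.003, -0.154, -0.988], [-1.0, 0.002, 0.003]] shift [-0.0056 -0.0003  0.003 ]
 tool y azimuth -8.853902981939578 box x az -8.7
```

View pics/w3.png

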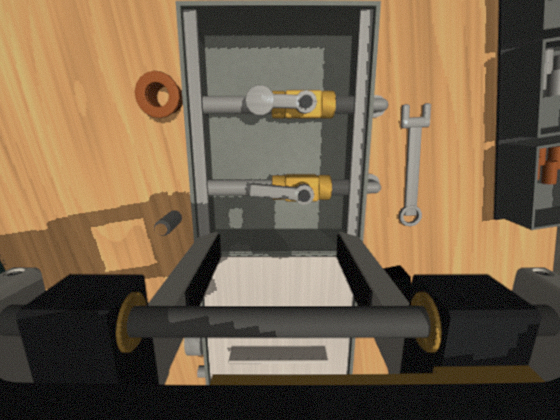

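View pics/t3.png

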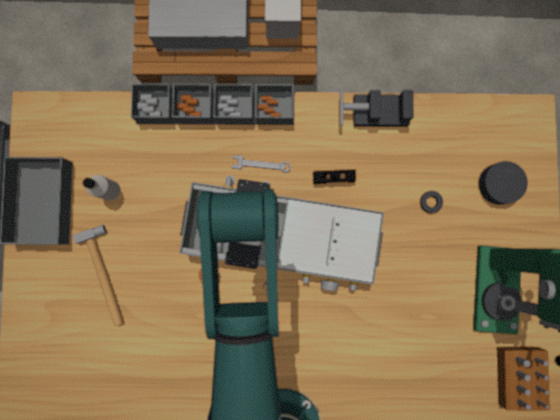

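The wrist view shows the disc handle at the far valve (disc (260,100), hub (306,102)) and the plain handle at the near one (end ≈(250,188), hub (304,195)), which is turned slightly. The top view shows the cover at the right end of the box.

```bash
python3 - <<'E'
from h import *
s=load('w3')
for n,q,h in [('disc',(260,100),.075),('hub',(306,102),.075),('plain hub',(304,195),.075),('plain end',(250,188),.075),('cornL',(178,3),.1),('cornR',(379,3),.1),('coverL',(212,253),.094),('coverR',(349,253),.094)]:
    p=plane(s,*q,h);print(n,p[:2],b(p))
im=cv2.resize(s['image'][70:260,170:390][:,:,::-1],None,fx=3.1,fy=3.1,interpolation=cv2.INTER_CUBIC);cv2.imwrite('pics/w3z.png',im)
s=load('t3')
im=cv2.resize(s['image'][165:305,165:400][:,:,::-1],None,fx=3.4,fy=3.4,interpolation=cv2.INTER_CUBIC);cv2.imwrite('pics/t3z.png',im)
E
```

```text
disc [0.54140985 0.17800857] [-18.70172313 171.4019037 ]
hub [0.59019323 0.16835014] [ 30.98129305 169.23361988]
plain hub [0.57441165 0.06648679] [30.78922582 66.15518485]
plain end [0.51358309 0.08441728] [-32.05161056  74.67838657]
cornL [0.48147496 0.27246663] [-92.23480105 255.70731512]
cornR [0.66662506 0.24375444] [ 95.12796843 255.33144578]
coverL [0.45854674 0.01899635] [-76.55908904   1.68535394]
coverR [ 0.61607001 -0.00568129] [82.88446333  1.11875115]
```

View pics/w3z.png

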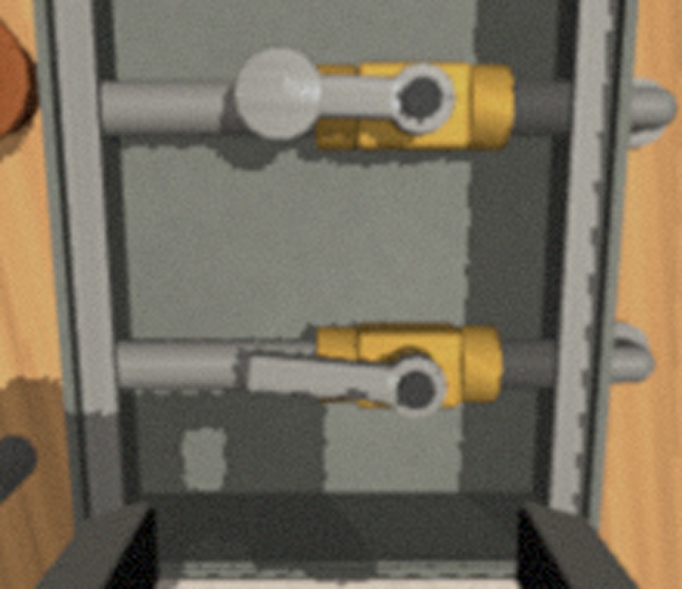

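View pics/t3z.png

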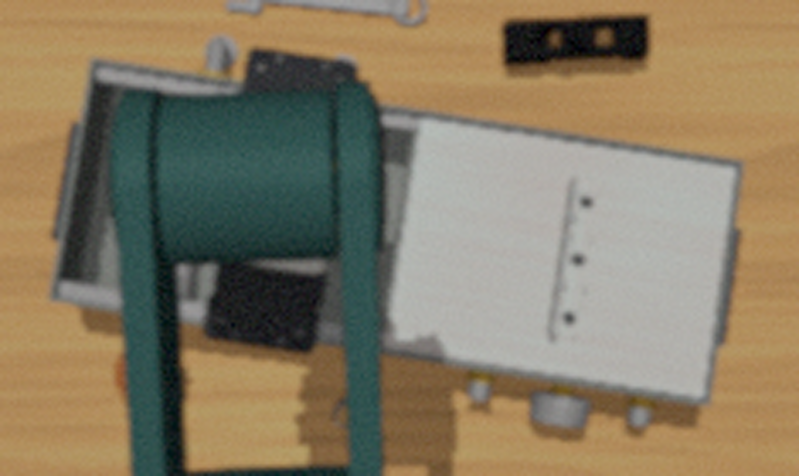

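```bash
python3 - <<'E'
from h import *
s=load('t3'); z=lambda u,v:(165+(u+.5)/3.4-.5,165+(v+.5)/3.4-.5)
for q,h in [((422,118),.094),((385,342),.094),((573,180),.12),((552,340),.12),((734,170),.094),((702,397),.094),((741,162),.1),((706,403),.1)]:
    print(q,b(plane(s,*z(*q),h)))
s=load('w3')
g=cv2.cvtColor(s['image'],cv2.COLOR_RGB2GRAY)
for c in [230,260,290,320]:print(c,g[236:268,c])
for v in [345,360]: print(b(plane(s,280,v,.12)),b(plane(s,280,v,.094)))
E
```

```text
(422, 118) [90.00664858 -4.66570562]
(385, 342) [-86.23438724  -3.15978072]
(573, 180) [  58.30923239 -125.34568524]
(552, 340) [ -64.05685721 -127.40698958]
(734, 170) [  87.70009116 -251.45464072]
(702, 397) [ -90.04916745 -251.39959799]
(741, 162) [  94.09944221 -254.67024661]
(706, 403) [ -93.82325215 -253.77659851]
230 [ 53  52  51  53  49  44  51  43  51  47  49  55  59  45  61  87 110 104
 115  99 102 166 193 197 197 196 193 196 198 192 192 197]
260 [ 49  46  45  56  52  57  52  48  53  49  51  53  52  43  54  57  65  83
 106  86 100 166 195 199 196 194 198 198 194 198 195 195]
290 [ 53  62  59  63  58  61  58  57  51  53  56  54  54  57  57  71  70  71
  68  72 104 169 196 193 196 195 196 191 191 193 194 194]
320 [ 63  52  62  57  58  57  54  54  57  56  60  60  53  57  64  94  94 108
 121 114 114 172 201 203 194 203 200 198 196 199 201 196]
[   2.22581458 -103.89553231] [   2.40273205 -125.86598488]
[   2.20410848 -125.27799852] [   2.37909644 -149.14918301]
```

The cover is at its stop: its edge is at y≈-4 and its far end lies against the end wall. The marked handle is the y=170 one, at about 0.04 rad. Next I'll shut the fingers and enter on the -y side of the disc.

Call:
{"api": "send_rows", "payload": {"increments": [[-1,0,-0.007,-0.022,0],[-1,0,-0.014,-0.044,0],[-1,0,-0.02,-0.066,0],[-1,0.03,-0.02,-0.066,0],[-1,0.06,-0.02,-0.066,0]]}}

```text
time: 7.4
tool_pos: [0.536, 0.1417, 0.1747]
ee_rot: [1.36, 1.565, -0.363]
wrist_force: [0.5, -0.3, -1.4]
width: 0.0449
```

Call:
{"api": "send_rows", "payload": {"increments": [[-1,0,0,0,0],[-1,0,0,0,0],[-1,0,0,0,0]]}}

```text
time: 7.65
tool_pos: [0.5353, 0.1412, 0.1746]
ee_rot: [1.034, 1.569, -0.691]
wrist_force: [-0.1, 0.1, -0.1]
width: 0.0252
```

```bash
python3 -c "
from h import *
goto(-20,135,60)
snap('wrist','w4.png')"
```

```text
t 7.65 tcp box [-19.2 134. ] [0.5353 0.1412 0.1746] F [-0.1  0.1 -0.1] w 0.02520810169222017
 R [[0.001, 0.988, -0.154], [-0.001, -0.154, -0.988], [-1.0, 0.001, 0.001]] shift [ 0.1146 -0.0009 -0.001 ]
 tool y azimuth -8.838603256791963 box x az -8.7
```

View pics/w4.png

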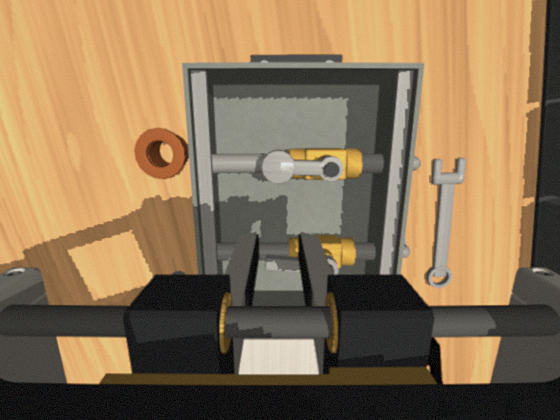

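```bash
python3 - <<'E'
from h import *
s=load('w4')
for n,q,h in [('disc',(279,166),.075),('hub',(331,168),.075),('cornL',(184,66),.1),('cornR',(423,65),.1)]:
    p=plane(s,*q,h);print(n,b(p))
E
```

```text
disc [-18.24819467 172.93423719]
hub [ 30.605447   170.95477985]
cornL [-93.15853113 255.28425738]
cornR [ 95.70887994 255.86825366]
```

Call:
{"api": "send_rows", "payload": {"increments": [[-1,0.02,0,-0.001,0],[-1,0.045,0,-0.001,0],[-1,0.07,0,-0.001,0],[-1,0.07,0,-0.001,0],[-1,0.07,0,-0.001,0]]}}

```text
time: 8.12
tool_pos: [0.535, 0.1427, 0.1041]
ee_rot: [-0.291, 1.57, -2.015]
wrist_force: [0.2, -0.9, 0.6]
width: 0.0001
```

```bash
python3 -c "
from h import *
goto(-20,135,60)
snap('wrist','w5.png')"
```

```text
t 8.1167 tcp box [-19.7 135.6] [0.535  0.1427 0.1041] F [ 0.2 -0.9  0.6] w 0.00010644002419945078
 R [[-0.0, 0.988, -0.153], [-0.0, -0.153, -0.988], [-1.0, -0.0, 0.0]] shift [ 0.0441 -0.0003  0.0005]
 tool y azimuth -8.79886825903785 box x az -8.7
```

View pics/w5.png

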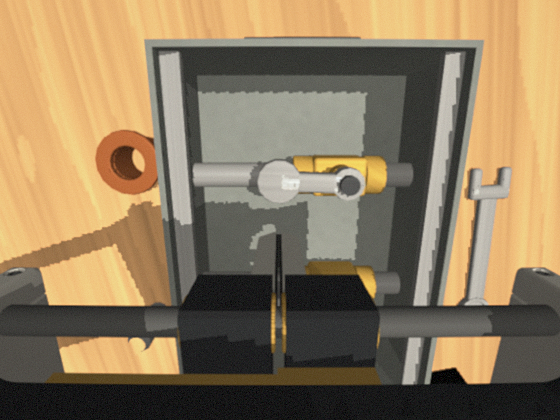

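The disc is at (279,182) px and the shut fingertips are at (279,236), well clear on its -y side. Descending.

Call:
{"api": "send_rows", "payload": {"increments": [[-1,0.015,0,0,0],[-1,0.03,0,0,0],[-1,0.043,0,0,0],[-1,0.043,0,0,0]]}}

```text
time: 8.5
tool_pos: [0.5349, 0.143, 0.0607]
ee_rot: [-0.218, 1.57, -1.942]
wrist_force: [0.3, 0.7, -0.5]
width: 0.0005
```

```bash
python3 -c "
from h import *
goto(-20,147,60)
P=np.array([30,170.])
for d in range(0,96,15):
    t=np.radians(d);n=np.array([np.sin(t),np.cos(t)]);C=P+50*np.array([-np.cos(t),np.sin(t)])
    print(d,C-16*n-np.array([3.5,8]))"
```

```text
t 8.5 tcp box [-19.8 135.9] [0.5349 0.143  0.0607] F [ 0.3  0.7 -0.5] w 0.0004558325004146425
 R [[-0.0, 0.988, -0.153], [-0.0, -0.153, -0.988], [-1.0, -0.0, 0.0]] shift [ 0.0007 -0.0002 -0.0111]
 tool y azimuth -8.774173916003969 box x az -8.7
0 [-23.5 146. ]
15 [-25.93739604 159.48613903]
30 [-24.80127019 173.14359354]
45 [-20.16904756 186.04163056]
60 [-12.35640646 197.30127019]
75 [ -1.89576548 206.15518659]
90 [ 10.5 212. ]
```

Call:
{"api": "send_rows", "payload": {"increments": [[-1,0,0,-0.005,0],[-1,0,0,-0.01,0],[-1,0,-0.001,-0.015,0],[-1,0,-0.001,-0.02,0],[-1,0,-0.001,-0.025,0]]}}

```text
time: 8.92
tool_pos: [0.5385, 0.1675, 0.0624]
ee_rot: [0.946, 1.568, -0.778]
wrist_force: [-1.2, -5.4, 4.4]
width: 0.0006
```

```bash
python3 -c "
from h import *
goto(-20,173,60)
snap('wrist','w6.png')"
```

```text
t 8.9167 tcp box [-20.  160.6] [0.5385 0.1675 0.0624] F [-1.2 -5.4  4.4] w 0.0005748582533696249
 R [[0.002, 0.988, -0.152], [-0.002, -0.152, -0.988], [-1.0, 0.003, 0.002]] shift [ 0.0024 -0.     -0.0124]
 tool y azimuth -8.77133491020686 box x az -8.7
```

View pics/w6.png

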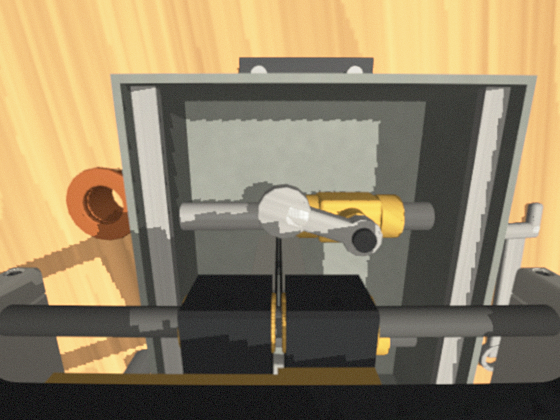

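The handle is turning (disc centre (284,211), about 18°). Following the arc.

Call:
{"api": "send_rows", "payload": {"increments": [[-1,0.001,0,-0.005,0],[-1,0.001,0,-0.01,0],[-1,0.001,0.001,-0.015,0],[-1,0.001,0.002,-0.02,0],[-1,0.001,0.004,-0.025,0]]}}

```text
time: 9.38
tool_pos: [0.5481, 0.1892, 0.0611]
ee_rot: [0.916, 1.562, -0.809]
wrist_force: [3.5, -10.6, 2.5]
width: 0.0003
```

```bash
python3 -c "
from h import *
goto(-10,197,60)
snap('wrist','w7.png')"
```

```text
t 9.3833 tcp box [-13.8 183.5] [0.5481 0.1892 0.0611] F [  3.5 -10.6   2.5] w 0.00028753865196139833
 R [[0.006, 0.988, -0.154], [-0.006, -0.153, -0.988], [-1.0, 0.007, 0.005]] shift [ 0.001   0.0038 -0.0135]
 tool y azimuth -8.828392483702642 box x az -8.7
```

View pics/w7.png

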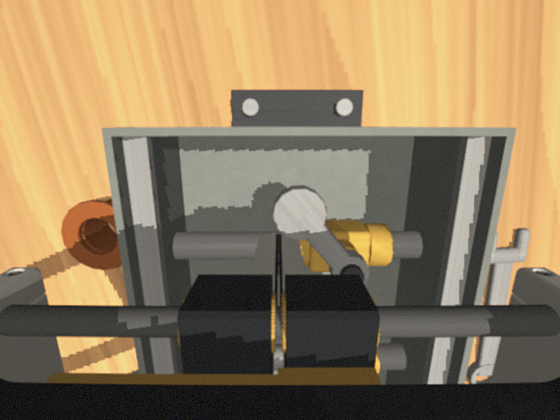

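The handle is at about 50° (disc (300,211), hub (350,272)). The tip is pushing a bit too radially, so I'll shift it to the disc's -x side and continue.

Call:
{"api": "send_rows", "payload": {"increments": [[-1,0,-0.006,0,0],[-1,0,-0.006,-0.006,0],[-1,0,-0.002,-0.01,0],[-1,0,0.002,-0.013,0],[-1,0,0.005,-0.016,0]]}}

```text
time: 9.85
tool_pos: [0.5521, 0.2088, 0.0594]
ee_rot: [-1.979, 1.568, 2.582]
wrist_force: [-4.8, -0.8, 1.8]
width: 0.0002
```

```bash
python3 -c "
from h import *
goto(-10,197,60)
snap('wrist','w8.png')"
```

```text
t 9.85 tcp box [-12.8 203.4] [0.5521 0.2088 0.0594] F [-4.8 -0.8  1.8] w 0.00020983113082534205
 R [[-0.002, 0.988, -0.151], [0.001, -0.151, -0.988], [-1.0, -0.003, -0.001]] shift [-0.0006  0.0028  0.0064]
 tool y azimuth -8.70480038491268 box x az -8.7
```

View pics/w8.png

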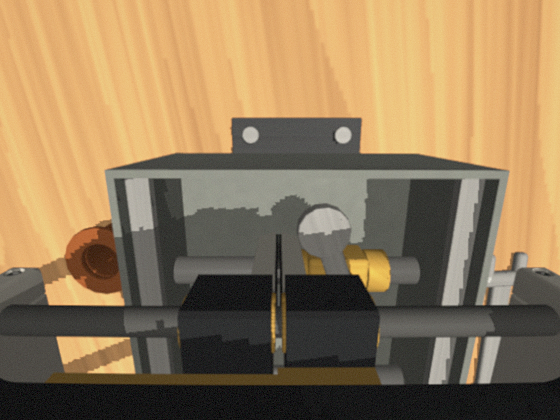

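Call:
{"api": "send_rows", "payload": {"increments": [[-1,0,0.004,-0.003,0],[-1,0,0.008,-0.005,0],[-1,0,0.012,-0.007,0],[-1,0,0.015,-0.008,0]]}}

```text
time: 10.23
tool_pos: [0.5688, 0.2138, 0.0594]
ee_rot: [-2.374, 1.569, 2.186]
wrist_force: [-9.5, 1.1, 4.3]
width: 0.0006
```

```bash
python3 -c "
from h import *
goto(10.5,213,60)"
```

```text
t 10.2333 tcp box [  3.  210.9] [0.5688 0.2138 0.0594] F [-9.5  1.1  4.3] w 0.0006487854450424222
 R [[-0.001, 0.988, -0.152], [0.001, -0.152, -0.988], [-1.0, -0.001, -0.001]] shift [-0.0006  0.0075 -0.0021]
 tool y azimuth -8.733273320058645 box x az -8.7
```

Call:
{"api": "send_rows", "payload": {"increments": [[-1,0,0.002,0,0],[-1,0,0.004,-0.001,0]]}}

```text
time: 10.4
tool_pos: [0.569, 0.2138, 0.0592]
ee_rot: [-1.446, 1.561, 3.114]
wrist_force: [-17.5, 0.2, 9.7]
width: 0.0006
```

```bash
python3 -c "
from h import *
goto(10.5,213,60)
snap('wrist','w9.png')"
```

```text
t 10.4 tcp box [  3.2 211. ] [0.569  0.2138 0.0592] F [-17.5   0.2   9.7] w 0.0006371182578911525
 R [[-0.01, 0.988, -0.152], [0.0, -0.152, -0.988], [-1.0, -0.01, 0.001]] shift [-0.0008  0.0073 -0.002 ]
 tool y azimuth -8.719653028684329 box x az -8.7
```

View pics/w9.png

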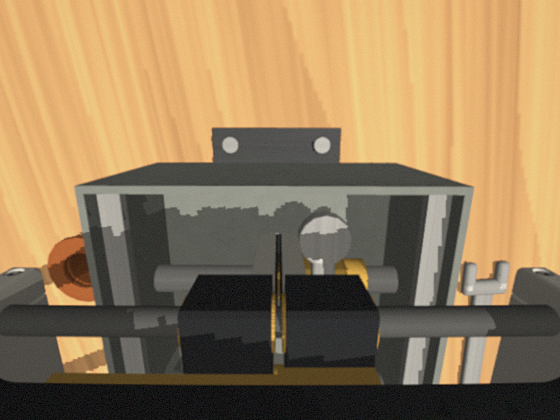

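```bash
python3 - <<'E'
from h import *
s=load('w9')
for n,q,h in [('disc',(324.5,238),.075),('bar',(318,267),.075),('disc L',(298.5,238),.075),('cL',(78,185),.1),('cR',(471,185),.1)]:
    p=plane(s,*q,h);print(n,b(p))
E
```

```text
disc [ 30.39893576 222.47950632]
bar [ 27.25245219 203.92154864]
disc L [ 15.2308744  222.43246132]
cL [-92.22473839 258.56761653]
cR [ 94.63365491 258.85983709]
```

The disc centre measures (30.4, 222) mm, straight along +y from the stem, and the force rises with no further motion, so it is at its stop. Backing off and lifting out to check.

Call:
{"api": "send_rows", "payload": {"increments": [[-1,0,-0.006,0,0],[-1,0,-0.015,0.005,0],[-1,-0.02,-0.015,0.01,0],[-1,-0.055,-0.015,0.02,0],[-1,-0.09,-0.015,0.04,0]]}}

```text
time: 10.87
tool_pos: [0.5525, 0.1766, 0.1487]
ee_rot: [1.28, 1.571, -0.442]
wrist_force: [1.3, 0.9, 0.2]
width: 0.0006
```

Call:
{"api": "send_rows", "payload": {"increments": [[-1,-0.03,0,0.03,0],[-1,-0.06,0,0.06,0],[-1,-0.09,0,0.09,0],[-1,-0.1,0,0.11,0],[-1,-0.1,0,0.11,0]]}}

```text
time: 11.28
tool_pos: [0.5384, 0.0633, 0.255]
ee_rot: [1.54, 1.557, -0.189]
wrist_force: [1.4, 0.5, 0.3]
width: 0.0005
```

```bash
python3 -c "
from h import *
goto(0,66,240)
snap('wrist','w10.png');snap('scene','s10.png')"
```

```text
t 11.2833 tcp box [-4.3 57.5] [0.5384 0.0633 0.255 ] F [1.4 0.5 0.3] w 0.00045652467621211965
 R [[0.013, 0.987, -0.158], [-0.003, -0.158, -0.987], [-1.0, 0.013, 0.0]] shift [ 0.0151  0.0041 -0.0085]
 tool y azimuth -9.079233936085371 box x az -8.7
```

View pics/w10.png

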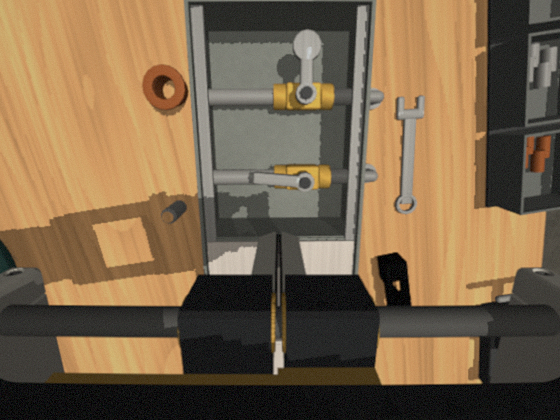

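View pics/s10.png

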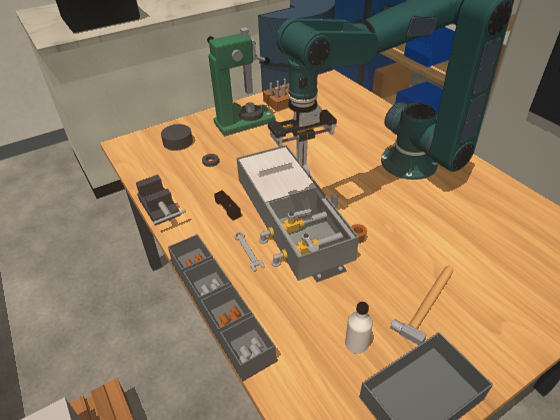

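The disc handle now points along +y (disc (307,44), hub (306,94)). The plain handle looks unchanged, and the cover is open at the far end. Numeric check next.

```bash
python3 - <<'E'
from h import *
s=load('w10')
def ctr(u0,u1,v0,v1): pass
d=b(plane(s,307,44,.075));h=b(plane(s,306,93.5,.075));e=b(plane(s,254,178.5,.075));k=b(plane(s,305,182,.075))
print(d,h,'angle',np.arctan2(d[1]-h[1],-(d[0]-h[0])),np.linalg.norm(d-h));print(e,k,'plain',np.arctan2(e[1]-k[1],-(e[0]-k[0])))
s3=load('w3');e=b(plane(s3,250,188,.075));k=b(plane(s3,304,195,.075));print('plain before',np.arctan2(e[1]-k[1],-(e[0]-k[0])))
g=cv2.cvtColor(s['image'],cv2.COLOR_RGB2GRAY)
for c in [225,340]:
    i=236+np.argmax(np.diff(g[230:250,c].astype(int)))-6; print(c,i,b(plane(s,c,i+.5,.094)))
out=[cv2.resize(x['image'][v0:v0+140,190:370][:,:,::-1],None,fx=2.2,fy=2.2,interpolation=cv2.INTER_CUBIC) for x,v0 in((s3,80),(s,30))]
cv2.imwrite('pics/cmp.png',np.hstack(out))
E
```

```text
[ 30.77798879 220.3921154 ] [ 30.48214011 168.8473171 ] angle 1.5765359056571713 51.54564732943199
[-31.44200959  71.32363491] [30.9465222  66.43666577] plain 0.07817158882586663
plain before 0.13480894820370865
225 241 [-67.64690313  -2.86885836]
340 240 [73.21680686 -3.22744203]
```

View pics/cmp.png

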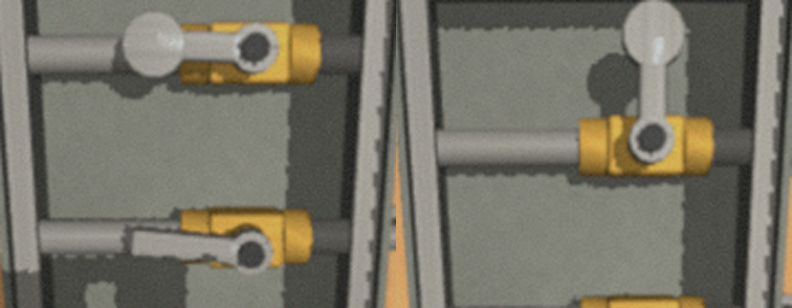

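```bash
python3 - <<'E'
from h import *
a=load('w3')['image'][165:215,235:335];c=load('w10')['image'][155:205,235:335]
cv2.imwrite('pics/pl.png',np.vstack([cv2.resize(x[:,:,::-1],None,fx=6,fy=6,interpolation=cv2.INTER_CUBIC) for x in(a,c)]))
E
```

```text
(no output)
```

View pics/pl.png

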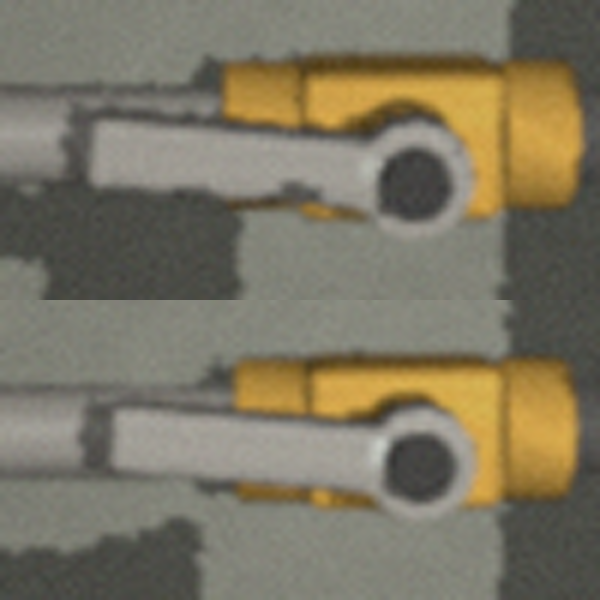

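The plain handle has the same slope in both pictures (≈0.09–0.10 rad), so it was not moved. The arm is clear; I'll let it settle and hand in.

Call:
{"api": "send_rows", "payload": {"increments": [[-1,0,0,0,0],[-1,0,0,0,0],[-1,0,0,0,0]]}}

```text
time: 11.63
tool_pos: [0.535, 0.0683, 0.2477]
ee_rot: [-1.421, 1.568, 3.14]
wrist_force: [-1.0, 0.8, -0.3]
width: 0.0003
```

```bash
python3 - <<'E'
from h import *
s=load('top0');t=snap('top','t11.png')
d=cv2.absdiff(s['image'],t['image']).max(2)
cv2.imwrite('pics/d11.png',np.hstack([cv2.cvtColor(t['image'],cv2.COLOR_RGB2BGR)[80:340,60:460],cv2.merge([d*2]*3)[80:340,60:460]]))
E
```

```text
(no output)
```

View pics/d11.png

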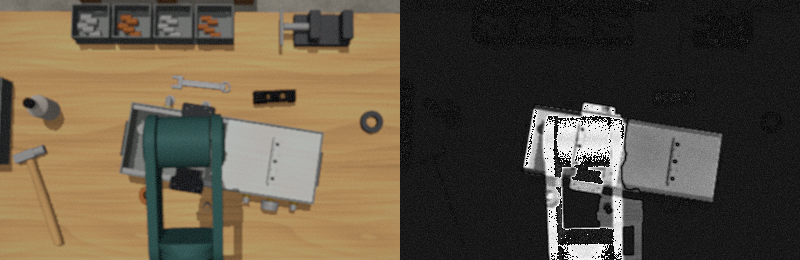

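The difference picture shows change only at the cover, the open box and the arm with its shadow. The spanner, clamp, collar, mallet and bottle have not moved. The arm hides the bush and dowel here, but the wrist view showed both standing.

```bash
python3 -c "
from bench import robot
print(robot.close_job())"
```

```text
the job is handed in; nothing more can be done
None
```

The cover is wide open and the valve with the round disc is fully shut. I handed the job in at about 11.7 s of the 48 s allowed, and there was no verdict.

**What I did:** I pushed the cover by its strip with the two open fingertips, about 5 N in its guides, until the force rose at the end stop. I then shut the fingers and pushed the disc of the handle at y = 170 mm round its arc. At the stop the force rose to about 18 N with no further motion. I then lifted the arm clear.

**Last checks:**
- **Marked handle:** measured at 1.577 rad, against 1.571 for shut.
- **Cover:** its +y edge is at about -3 to -4 mm (expected -4), and it lies flat. The cover's force and measured position agree to within about 2 mm, with a similar bias in the box length seen in the camera picks.
- **Plain handle:** 0.09–0.10 rad both before and after. My first rough picks gave 0.13 before and 0.08 after, but enlarged pictures showed no change.
- **Loose things:** the spanner, clamp, collar, mallet and bottle show no change in the overhead comparison. The arm hid the bush and dowel there; both were standing in the last wrist picture, but I did not measure their positions.

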